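# Strip the press-fit bushings from a drill fixture and pyramid them

## Task

Clear the drill fixture for changeover: swing the yellow keeper bar well aside by its red handle, then work every brass bushing out of its gripping socket by twisting it to and fro while pulling, so gently that the spring-held steel plate is never dragged up off its base. Stand all the bushings upright on the green board as a pyramid: three on the white circles, among them those that stood loose on the bench at the start, and the rest saddled centrally over the gaps between neighbours. When all are stacked, swing the keeper bar back over the empty sockets, and leave the other things on the bench where they stand.

Things in the scene. Friction and masses are not known exactly. Their poses are not given: they have to be found in the camera images.
- fixture: Drill fixture, fixed to the bench, base 130 x 290 mm. Origin at bench level under the middle socket; y along the row of sockets, z up. On it floats a steel plate 90 x 200 mm, top 36 mm above the bench, with sockets 0, 1, 2 at x = 0, y = -62, 0, 62 mm, each 14 mm deep with two black jaws closing along x. The 22 mm hinge post stands at y = -135 mm.
- nest_plate (a joint): Height in m of the steel plate above its seat: 0 down, 0.015 at the stop; springs and weight hold it down with 10 to 15 N. Never over 0.006. A straight pull on a bushing drags it up (jaw friction 24 to 33 N). Twisting the bushing 0.4 rad or more to and fro, raising it 1 to 3 mm per stroke, makes it slip up through the jaws while the plate sinks back.
- keeper_bar (a joint): Angle in rad of the yellow keeper bar (26 mm wide, 212 mm long from its hinge, 67 to 75 mm above the bench, 3 mm over the seated bushings): 0 closed, along the fixture's +y over the row; grows clockwise seen from above to 1.6, pointing along the fixture's +x. Stiff hinge, 0.1 N m: stays where left. Well aside: above 1.2; closed: below 0.15.
- keeper_handle (a point): Middle of the upright red handle of the keeper bar, 20 mm in diameter, 42 mm tall (from 75 to 117 mm above the bench), 100 mm from the hinge.
- keeper_hinge (a point): Point on the vertical hinge axis of the keeper bar, 71 mm above the bench.
- stuck0: Brass bushing, a cylinder 36 mm in diameter, 42 mm tall, 180 g (0.8 to 1.25 times), seated in socket0: 14 mm in the socket, 28 mm above the plate. Origin at the centre of its underside, z along its axis. It may be absent.
- stuck1: The same kind of bushing, seated in socket1; may be absent.
- stuck2: The same kind of bushing, seated in socket2; may be absent.
- loose0: The same kind of bushing, already pulled and standing upright on the bench; may be absent.
- loose1: The same kind of bushing, already pulled and standing upright on the bench; may be absent.
- stack_board: Green board 76 x 150 mm, 4 mm thick, fixed on the bench, with a rim 12 mm high around a row of three white circles (40 mm apart, room inside the rim 42 x 120 mm). The rim's top lies 16 mm above the bench. Origin at bench level under the board's centre; the row runs along its y axis.
- mark0 (a point): Centre of the white circle at the board's -y end, on its top, 4 mm above the bench: where the underside centre of a bushing of the bottom row belongs.
- mark1 (a point): The same for the middle circle.
- mark2 (a point): The same for the circle at the board's +y end.
- gap0 (a point): Where the underside centre of a bushing saddled over the bushings on mark0 and mark1 belongs, 46 mm above the bench.
- gap1 (a point): The same for the gap between mark1 and mark2.
- driver: Screwdriver lying on the bench, a bystander.
- red_pack0: Red pack 50 x 85 x 28 mm, a bystander.
- red_pack1: Red pack 50 x 85 x 28 mm, a bystander.
- dropper: Blue bottle with white cap, 48 mm in diameter, 110 mm tall, a bystander.
- grease_tin: Aluminium tin, 60 mm in diameter, 45 mm tall, a bystander.
- spanner: Spanner lying on the bench, a bystander.
- gauge: Dark steel gauge cylinder, 32 mm in diameter, 60 mm tall, a bystander.

How it is judged (in metres and radians):
On the way, in this order (a step that is already met when the one before it is completed fails the run):
1. the keeper bar is swung well aside (value of joint keeper_bar above 1.2 rad), for 0.2 s.
2. every bushing stands on the board as a pyramid ((distance between stuck0 and mark0 below 0.01 m or distance between stuck0 and mark1 below 0.01 m or distance between stuck0 and mark2 below 0.01 m or distance between stuck0 and gap0 below 0.01 m or distance between stuck0 and gap1 below 0.01 m) and angle between each of stuck0, stuck1, stuck2, loose0, loose1's own z axis and vertical below 0.12 rad and (distance between stuck1 and mark0 below 0.01 m or distance between stuck1 and mark1 below 0.01 m or distance between stuck1 and mark2 below 0.01 m or distance between stuck1 and gap0 below 0.01 m or distance between stuck1 and gap1 below 0.01 m) and (distance between stuck2 and mark0 below 0.01 m or distance between stuck2 and mark1 below 0.01 m or distance between stuck2 and mark2 below 0.01 m or distance between stuck2 and gap0 below 0.01 m or distance between stuck2 and gap1 below 0.01 m) and (distance between loose0 and mark0 below 0.01 m or distance between loose0 and mark1 below 0.01 m or distance between loose0 and mark2 below 0.01 m) and (distance between loose1 and mark0 below 0.01 m or distance between loose1 and mark1 below 0.01 m or distance between loose1 and mark2 below 0.01 m)), for 0.3 s.
3. the keeper bar is swung back over the empty sockets (value of joint keeper_bar below 0.15 rad), for 0.2 s.
At the end, for the whole second after the job is handed in: Every bushing present stands upright (within 0.12 rad), its underside centre within 10 mm of a circle's centre or a gap's saddle point, the loose ones on circles: three below, one or two saddled above. The keeper bar is closed (below 0.15 rad) and the steel plate is down (all of step 2 and value of joint keeper_bar below 0.15 rad and value of joint nest_plate below 0.003 m); the robot touches nothing.
It fails at once if the steel plate is dragged up more than 6 mm off its seat (value of joint nest_plate above 0.006 m).
It fails at once if a bystander is shoved more than 60 mm (distance of any of driver, red_pack0, red_pack1, dropper, grease_tin, spanner, gauge from where it was at the start of the episode above 0.06 m).
Of stuck0, stuck1, stuck2, loose0, loose1 only 4 to 5 are there at a start; the rules pass over those that are not, and their reading is None.
At some moment in a run one of loose0, loose1 may be knocked a few centimetres aside while the robot is not near it.
Once in a run the grip may slacken for a moment while it holds something.
It also fails if it takes over 210 s, if anything falls off the work surface, if the arm or the gripper's body presses on something with over 40 N, if the wrist force passes 120 N, or if a joint passes its speed limit or range.

## Robot

A 7-joint arm with a two-finger parallel gripper is mounted at the origin on the work surface. World frame = base frame: x ahead of the robot, y to its left, z up, the work surface at z = 0. Lengths are in mm, angles in rad, forces in N, time in s.
With the tool pointing down it reaches from about 400 to 850 mm from the base axis. Payload 6.9 kg.
Tool frame: the origin (TCP) lies at the very end of the fingers, on their centre line; the grasp point (between the pads) lies 19 mm behind it (arm.grasp_offset is the distance from the TCP to the grasp point, in mm); z points along the fingers, y is the line along which they close (so a half turn about z gives the same grasp; the last joint's range is limited). The gripper opens to 85 mm and grips with 20 to 120 N. Pads are 22 mm wide; open, the fingers measure 114 mm over their backs; the gripper's body (76 mm by 85 mm) begins 54 mm behind the grasp point. The pads swing forward as they close: fully open they stand 13 mm farther back than shut.
Start: joints at [-1.01, 0.507, -0.238, 1.5, 0.126, 1.149, -0.155], TCP at [274.568, 561.448, 231.275] pointing down, gripper open.
Joint ranges: [-3.08, 3.08], [-0.24, 2.05], [-1.43, 1.35], [0, 2.5], [-1.52, 4.66], [0.17, 1.96], [-2.89, 2.89]. Speed limits (rad/s): [2.39, 2.39, 3.14, 3.14, 3.14, 3.14, 3.14].

## Interface

Orientations are given as [roll, pitch, yaw] about the fixed x, y, z axes, in that order (R = Rz(yaw) Ry(pitch) Rx(roll)).
In Python, from workcell import arm, optics, ticket gives the robot as it stands.
- The arm moves only by the shell command python3 -m inch 'ROWS' [OPENING] [FORCE]. ROWS is JSON, a list of rows, each a list of 4 numbers: the shift along the tool's x, y, z in cm, then the turn about the tool's z in rad. In form: [[x, y, z, turn], ...]. A call has 1 to 20 rows; each row shifts and turns the commanded pose from where the row before left it, along the tool's axes as they then stand; what a row does not reach is not made up. A row lasts 1/12 s, in which the tool goes at most 41.7 mm and 7.16 degrees, less where a joint would pass 70% of its speed; a pose out of reach is approached as far as the arm can. A call with a gripper value outside its range is refused whole. OPENING is the finger opening in cm, from 0 to 8.54, set as the call begins (- or left out, the last holds). The fingers move at their own pace and stop on an object; FORCE is the grip in N (left out, the last holds). Time passes only in rows, so rows that do not move let the fingers close. It gives the time, the measured TCP pose, the force, the opening and the grip force at its end, in the units of the state.
- arm.state(): the state, without advancing time (a new reading comes with each control period).
- optics.capture(name): name is "scene" or "side" or "wrist"; returns a dict with "color" (420x560x3 uint8, blue, green, red), "depth" (420x560 float32, mm along the optical axis (not along the pixel's ray), 0 where there is no reading), "fx", "fy", "cx", "cy" (pixels), "extrinsics" (4x4, takes a point from camera to world coordinates). Camera axes: x right, y down, z forward; pixel columns grow to the right and rows downward; lengths in mm; the calibration is good to about 2 mm. A picture is of the moment at which its call begins.
- ticket.job_done(): hands the job in; it is judged then, once.
The state is a dict: "time": time; "joint_positions": joint angles; "qd": joint speeds; "tau": joint torques, N m; "tcp_pos": TCP position; "eef_rot": TCP orientation; "force": force on the tool from outside, world axes, zero at the start; "ft_torque": the same for the moment, N m; "width": opening from 0.0 (shut) to 1.0 (fully open); "finger_force": force on a finger pad.
Only numpy, scipy, OpenCV 4.12 (cv2) and the standard library are available. Lean on these libraries where they do the work, as an engineer would, in place of code of your own. Each camera call takes 0.05 s, during which the arm holds its last target. There are 200 camera calls.

## Working session

There is one attempt and no reset: what is moved stays moved. The work goes in short steps, Python scripts to look and compute and a shell command to move; the robot and the scene stay as the last step left them, time stands still between calls to the robot, and variables do not carry over. Pictures are saved under pics/ and viewed, at most 14 in all, crops included, and the job is handed in when it is done.

```bash
mkdir -p pics; ls; cat > h.py <<'E'
import numpy as np, cv2
from workcell import arm, optics, ticket
def snap(n,f):
    c=optics.capture(n); cv2.imwrite('pics/'+f+'.png',c['color']); np.savez('pics/'+f+'.npz',**c); return c
def load(f): return dict(np.load('pics/'+f+'.npz'))
def pt(c,u,v,z=None):
    T=c['extrinsics']; r=np.array([(u-c['cx'])/c['fx'],(v-c['cy'])/c['fy'],1.])
    if z is None:
        d=c['depth'][int(v)-1:int(v)+2,int(u)-1:int(u)+2]; d=np.median(d[d>0])
    else:
        w=T[:3,:3]@r; d=(z-T[2,3])/w[2]
    return (T[:3,:3]@(r*d)+T[:3,3]).round(1)
def cloud(c):
    v,u=np.mgrid[:420,:560]; d=c['depth']
    P=np.stack([(u-c['cx'])/c['fx']*d,(v-c['cy'])/c['fy']*d,d],-1)
    return P@c['extrinsics'][:3,:3].T+c['extrinsics'][:3,3]
def st():
    s=arm.state(); print(round(s['time'],2),np.round(s['tcp_pos'],1),np.round(s['eef_rot'],3),'q7',np.round(s['joint_positions'][6],2),'F',np.round(s['force'],1),'w',round(s['width'],3),'ff',np.round(s['finger_force'],1))
E
python3 - <<'E'
from h import *
import cv2
st()
a=snap('scene','s1');b=snap('side','d1')
print(a['extrinsics'].round(2),b['extrinsics'].round(2))
E
```

```text
pics
0.0 [274.4 561.  230.4] [-3.14   0.     2.687] q7 -0.15 F [ 0.5  0.4 -0.5] w 1.0 ff 0.0
[[ 5.70000e-01  5.90000e-01 -5.70000e-01  1.15135e+03]
 [ 8.20000e-01 -4.10000e-01  4.00000e-01 -3.68520e+02]
 [ 0.00000e+00 -6.90000e-01 -7.20000e-01  8.26410e+02]
 [ 0.00000e+00  0.00000e+00  0.00000e+00  1.00000e+00]] [[ 8.8000e-01 -2.3000e-01  4.2000e-01  1.5269e+02]
 [-4.8000e-01 -4.6000e-01  7.5000e-01 -7.7915e+02]
 [ 2.0000e-02 -8.6000e-01 -5.1000e-01  6.3782e+02]
 [ 0.0000e+00  0.0000e+00  0.0000e+00  1.0000e+00]]
```

View pics/s1.png

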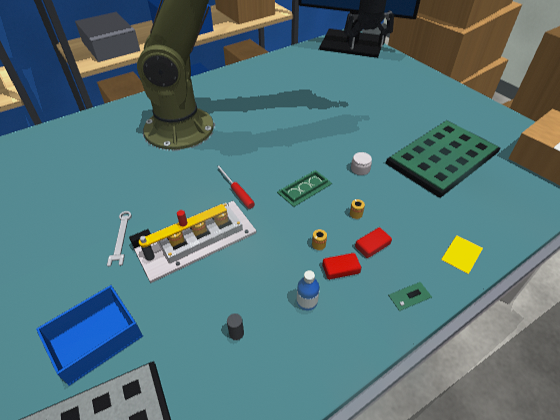

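View pics/d1.png

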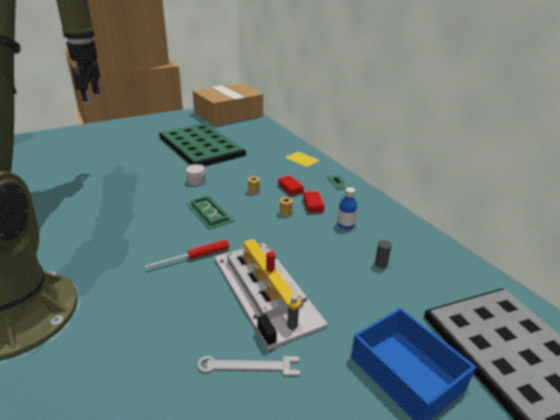

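The scene view shows the fixture around (195,240), hinge (145,243), red handle (182,217), loose bushings (319,240) and (357,208), and the board (305,187). Next I'll enlarge it.

```bash
python3 - <<'E'
from h import *
a=load('s1')
cv2.imwrite('pics/s1c.png',cv2.resize(a['color'][140:300,125:385],None,fx=3,fy=3,interpolation=cv2.INTER_CUBIC))
E
```

```text
(no output)
```

View pics/s1c.png

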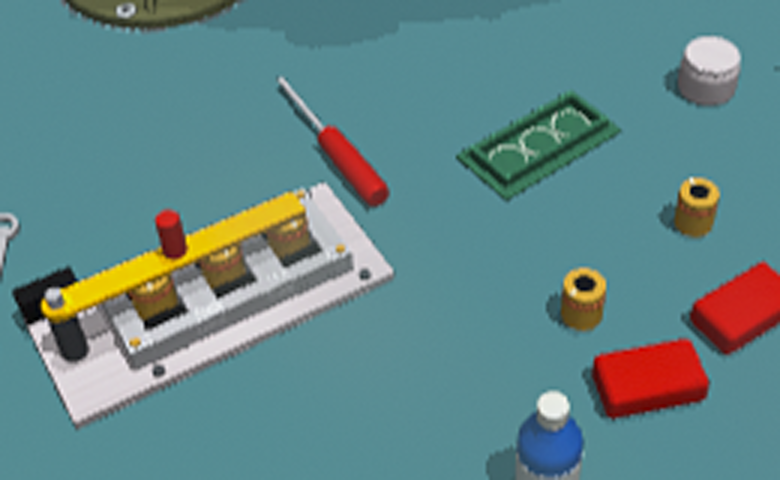

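Crop: hinge cap at (55,298), handle top (167,214), bar end (300,203); three seated bushings; loose tops (585,280) and (699,188); circles near (508,158), (541,140), (572,123).

```bash
python3 - <<'E'
from h import *
a=load('s1')
f=lambda x,y:(125+x/3,140+y/3)
for n,x,y,z in [('hinge',55,300,75),('bartip',300,206,75),('handle',167,216,117),('loose0',585,281,42),('loose1',699,188,42),('m',508,158,4),('m',541,140,4),('m',572,123,4),
 ('bdL',458,157,16),('bdT',571,94,16),('bdR',620,129,16),('bdB',507,196,10),('plL',113,305,36),('screw',135,343,36),('screw',340,248,36),('drv',355,165,15),('drvtip',280,80,5)]:
    print(n,pt(a,*f(x,y),z),pt(a,*f(x,y)))
P=cloud(a);c=a['color'].astype(int)
B,G,R=c[...,0],c[...,1],c[...,2]
ye=(R>150)&(G>120)&(B<80)&(P[...,2]>68)&(P[...,2]<82)
pts=P[ye][:,:2]; pts=pts[(pts[:,0]<800)];m=pts.mean(0)
r=cv2.minAreaRect(pts.astype(np.float32));print('bar',len(pts),r, m)
rd=(R>130)&(G<60)&(P[...,2]>85)&(P[...,2]<125);print('handle',P[rd].mean(0),P[rd].min(0),P[rd].max(0))
s1=(P[...,2]>9)&(P[...,2]<22)&(G>R+30)&(G>B+5);q=P[s1][:,:2];q=q[q[:,0]<700];print('board',cv2.minAreaRect(q.astype(np.float32)))
u=(P[...,2]>36)&(P[...,2]<48)
for x,y in [(585,281),(699,188)]:
    p=pt(a,*f(x,y),42)
    k=u&(np.hypot(P[...,0]-p[0],P[...,1]-p[1])<30); print(cv2.minEnclosingCircle(P[k][:,:2].astype(np.float32)),P[k].mean(0))
print('gripper cam');w=snap('wrist','w1');print(w['extrinsics'].round(2))
E
```

```text
hinge [ 468.2 -292.2   75. ] [ 477.1 -293.2   84.8]
bartip [488.6 -84.   75. ] [488.3 -83.9  74.7]
handle [ 475.4 -191.7  117. ] [ 475.8 -191.8  117.4]
loose0 [669.9  81.9  42. ] [671.   80.9  43.8]
loose1 [643.1 233.4  42. ] [643.6 232.9  42.6]
m [484.  138.4   4. ] [485.5 137.2   5.9]
m [482.  179.6   4. ] [483.7 178.2   6.1]
m [479.9 219.5   4. ] [481.2 218.4   5.5]
bdL [465.7  92.7  16. ] [454.2 100.5   2.5]
bdT [455.6 236.4  16. ] [455.5 236.4  16. ]
bdR [523. 244.  16.] [513.4 253.3   3.7]
bdB [529.  104.5  10. ] [522.9 109.1   2. ]
plL [ 464.9 -250.9   36. ] [ 464.4 -250.8   35.5]
screw [ 511.4 -252.1   36. ] [ 513.  -252.4   38. ]
screw [517.3 -65.2  36. ] [520.  -66.5  39.4]
drv [418.5   7.3  15. ] [429.4   1.8  27. ]
drvtip [259.8  12.4   5. ] [267.5   9.1  12.1]
bar 682 ((476.90435791015625, -193.05776977539062), (221.9873046875, 27.07930564880371), 87.55358123779297) [ 478.42813976 -194.21067177]
handle [ 478.85418593 -193.84866098  118.01862952] [ 471.86201218 -201.44292993  115.28823831] [ 485.91966709 -185.36990415  120.986334  ]
board ((500.6022644042969, 291.8534240722656), (371.89031982421875, 89.04519653320312), 81.71117401123047)
((672.321044921875, 79.42587280273438), 18.86261749267578) [673.05768156  77.44741626  43.19740366]
((644.1113891601562, 228.6786651611328), 20.235946655273438) [647.45750048 227.730172    42.67603512]
gripper cam
[[ 4.4000e-01  8.7000e-01  2.4000e-01  2.1304e+02]
 [ 9.0000e-01 -4.2000e-01 -1.2000e-01  5.9053e+02]
 [-0.0000e+00  2.7000e-01 -9.6000e-01  3.7228e+02]
 [ 0.0000e+00  0.0000e+00  0.0000e+00  1.0000e+00]]
```

```bash
cat >> h.py <<'E'
def go(x,y,z,yaw=None,n=None):
    "turn needed, then shift in tool axes (cm) after that turn, and per row"
    s=arm.state(); p=np.array(s['tcp_pos']); r=s['eef_rot'][2]
    t=0 if yaw is None else (r-yaw+np.pi)%(2*np.pi)-np.pi
    w=r-t; d=np.array([x,y,z])-p
    o=np.array([np.cos(w)*d[0]+np.sin(w)*d[1],np.sin(w)*d[0]-np.cos(w)*d[1],-d[2]])/10
    n=n or max(1,int(np.ceil(np.hypot(*o[:2])/3)))
    print('turn',round(t,3),'shift',o.round(2),'n',n,'per',(o/n).round(3),end=' | '); st()
E
python3 - <<'E'
from h import *
a=load('s1');P=cloud(a);c=a['color'].astype(int)
B,G,R=c[...,0],c[...,1],c[...,2]
m=((R>120)&(G<60)&(B<60)).astype(np.uint8)
n,l,s,ce=cv2.connectedComponentsWithStats(m)
for i in range(1,n):
    if s[i,4]>60:
        q=P[(l==i)];print(ce[i].round(),q.mean(0).round(),cv2.boxPoints(cv2.minAreaRect(q[:,:2].astype(np.float32))).round().tolist())
go(477.5,-192.8,200,1.528,20)
E
```

```text
[242. 194.] [422.   2.  25.] [[368.0, -5.0], [466.0, -8.0], [466.0, 12.0], [369.0, 14.0]]
[374. 240.] [755. 187.  29.] [[728.0, 229.0], [730.0, 149.0], [778.0, 149.0], [777.0, 230.0]]
[342. 264.] [766.  72.  31.] [[706.0, 68.0], [1151.0, -369.0], [1214.0, -304.0], [769.0, 132.0]]
turn 1.159 shift [-74.45  23.51   3.06] n 20 per [-3.723  1.176  0.153] | 0.15 [274.4 561.1 230.6] [-3.14   0.     2.687] q7 -0.15 F [-1.4  0.  -0.7] w 0.997 ff 0.0
```

```bash
python3 -m inch '[[0,0,0,0.116],[0,0,0,0.116],[0,0,0,0.116],[0,0,0,0.116],[0,0,0,0.116],[0,0,0,0.116],[0,0,0,0.116],[0,0,0,0.116],[0,0,0,0.116],[0,0,0,0.115]]' 6; python3 -c "
from h import *
go(477.5,-192.8,200,1.528)"
```

```text
time: 0.98
tcp_pos: [274.4, 561.3, 230.9]
eef_rot: [-3.141, 0.001, 1.522]
force: [0.2, 0.6, 0.1]
width: 0.704
finger_force: 0.0
turn -0.006 shift [-74.47  23.52   3.09] n 27 per [-2.758  0.871  0.115] | 0.98 [274.4 561.3 230.9] [-3.141e+00  1.000e-03  1.522e+00] q7 -1.17 F [0.2 0.6 0.1] w 0.704 ff 0.0
```

```bash
python3 -m inch '[[-2.8,0.9,0,0],[-2.8,0.9,0,0],[-2.8,0.9,0,0],[-2.8,0.9,0,0],[-2.8,0.9,0,0],[-2.8,0.9,0,0],[-2.8,0.9,0,0],[-2.8,0.9,0,0],[-2.8,0.9,0,0],[-2.8,0.9,0,0],[-2.8,0.9,0,0],[-2.8,0.9,0,0],[-2.8,0.9,0,0],[-2.8,0.9,0,0],[-2.8,0.9,0,0],[-2.8,0.9,0,0],[-2.8,0.9,0,0],[-2.8,0.9,0,0],[-2.8,0.9,0,0],[-2.8,0.9,0,0]]' 6 >/dev/null;  python3 -c "
from h import *
go(477.5,-192.8,200,1.528)"
```

```text
turn -0.0 shift [-18.34   5.51   3.13] n 7 per [-2.621  0.787  0.447] | 2.65 [430.3  -7.2 231.3] [-3.142 -0.     1.528] q7 0.02 F [0.2 0.7 0.2] w 0.701 ff 0.0
```

```bash
python3 -m inch '[[-2.6,0.79,0,0],[-2.6,0.79,0,0],[-2.6,0.79,0,0],[-2.6,0.79,0,0],[-2.6,0.79,0,0],[-2.6,0.79,0,0],[-2.6,0.75,0,0],[0,0,0,0],[0,0,0,0]]' >/dev/null;  python3 -c "
from h import *
go(477.5,-192.8,200,1.528)
w=snap('wrist','w2');P=cloud(w);c=w['color'].astype(int)
B,G,R=c[...,0],c[...,1],c[...,2]
ye=(R>130)&(G>100)&(B<70)&(P[...,2]>69)&(P[...,2]<82)
print(cv2.minAreaRect(P[ye][:,:2].astype(np.float32)))
rd=(R>120)&(G<60)&(P[...,2]>85);q=P[rd];print(q.min(0),q.max(0),q[q[:,2]>112].mean(0))
"
```

```text
turn -0.003 shift [-0.14  0.06  3.09] n 1 per [-0.138  0.056  3.088] | 3.4 [ 477.  -191.4  230.9] [-3.141  0.     1.525] q7 0.46 F [0.  0.7 0. ] w 0.699 ff 0.0
((475.2823791503906, -191.90614318847656), (219.7665252685547, 26.01526641845703), 87.73572540283203)
[ 466.55750658 -201.76133666  113.86390402] [ 483.65043419 -124.01549275  372.62146908] [ 475.13840077 -192.43646126  117.19375815]
```

View pics/w2.png

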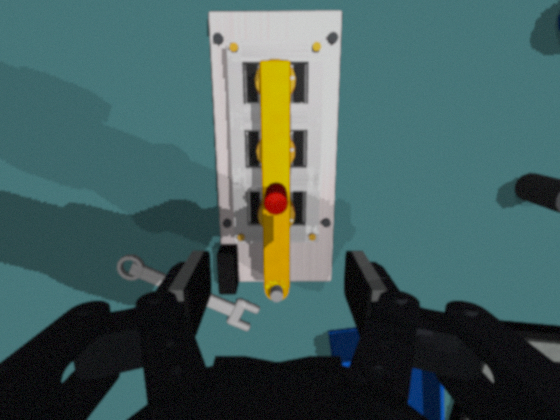

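Wrist view: bar vertical in the picture, handle top (276,200), hinge (276,293), three bushings under the bar at (276,80), (276,148), (276,212). Descend on the handle.

```bash
python3 -m inch '[[-0.1,-0.18,1.5,0],[0,0,1.5,0],[0,0,1.5,0],[0,0,1.5,0],[0,0,1.5,0],[0,0,1.5,0],[0,0,1.5,0],[0,0,1.5,0],[0,0,1.5,0],[0,0,1.4,0],[0,0,0,0],[0,0,0,0]]' 5; python3 -m inch '[[0,0,0,0],[0,0,0,0],[0,0,0,0],[0,0,0,0],[0,0,0,0],[0,0,0,0]]' 0 30
```

```text
time: 4.45
tcp_pos: [475.1, -189.5, 82.1]
eef_rot: [-3.14, -0.001, 1.529]
force: [-0.5, 1.3, 0.7]
width: 0.584
finger_force: 0.0
time: 4.95
tcp_pos: [476.1, -190.7, 83.3]
eef_rot: [3.14, -0.0, 1.528]
force: [0.0, 2.1, 7.2]
width: 0.224
finger_force: 29.2
```

```bash
python3 -m inch '[[0,0,-0.1,0],[-0.05,1,0,0.1],[-0.05,1,0,0.1],[-0.05,1,0,0.1],[-0.05,1,0,0.1],[-0.05,1,0,0.1],[-0.05,1,0,0.1],[-0.05,1,0,0.1],[-0.05,1,0,0.1],[-0.05,1,0,0.1],[-0.05,1,0,0.1],[-0.05,1,0,0.1],[-0.05,1,0,0.1],[-0.05,1,0,0.1],[-0.05,1,0,0.1],[0,0,0,0],[0,0,0,0],[0,0,0,0]]'
```

```text
time: 6.45
tcp_pos: [572.8, -278.8, 83.5]
eef_rot: [3.139, -0.003, 0.129]
force: [6.3, -2.2, -4.6]
width: 0.229
finger_force: 31.0
```

```bash
python3 -m inch '[[0,0,0,0],[0,0,0,0],[0,0,0,0],[0,0,0,0],[0,0,-1,0],[0,0,-2,0],[0,0,-3,0],[0,0,-4,0],[0,0,-4,0],[0,0,-3,0],[0,0,0,-0.12],[0,0,0,-0.12],[0,0,0,-0.12],[0,0,0,-0.12],[0,0,0,-0.12],[0,0,0,-0.12],[0,0,0,-0.12],[0,0,0,-0.12],[0,0,0,-0.12],[0,0,0,-0.12]]' 5 >/dev/null; python3 -c "
from h import *
go(671,50,250,1.6)"
```

```text
turn -0.267 shift [32.54 11.04  0.42] n 12 per [2.712 0.92  0.035] | 8.12 [ 570.1 -278.5  254.2] [3.141e+00 1.000e-03 1.333e+00] q7 0.41 F [ 0.2  0.3 -0.1] w 0.583 ff 0.0
```

```bash
python3 -m inch '[[0,0,0,-0.12],[0,0,0,-0.12],[0,0,0,-0.03],[2.7,0.92,0,0],[2.7,0.92,0,0],[2.7,0.92,0,0],[2.7,0.92,0,0],[2.7,0.92,0,0],[2.7,0.92,0,0],[2.7,0.92,0,0],[2.7,0.92,0,0],[2.7,0.92,0,0],[2.7,0.92,0,0],[2.7,0.92,0,0],[2.7,0.92,0,0],[0,0,0,0],[0,0,0,0],[0,0,0,0]]' 6 >/dev/null; cat >> h.py <<'E'
def tops(c,zt,near,r=45,tol=5):
    P=cloud(c); k=(abs(P[...,2]-zt)<tol)&(np.hypot(P[...,0]-near[0],P[...,1]-near[1])<r)
    q=P[k][:,:2].astype(np.float32)
    if len(q)<10: print('none',near); return
    (x,y),R=cv2.minEnclosingCircle(q); print('top',len(q),round(x,1),round(y,1),'r',round(R,1),'mean',q.mean(0).round(1),'z',np.median(P[k][:,2]).round(1))
E
python3 -c "
from h import *
go(671,50,250,1.6)
w=snap('wrist','w3'); tops(w,42,(671,80)); tops(w,42,(645,230))
"
```

```text
turn -0.003 shift [ 0.23 -0.08  0.38] n 1 per [ 0.226 -0.083  0.381] | 9.62 [671.9  47.8 253.8] [3.142e+00 1.000e-03 1.597e+00] q7 0.11 F [-0.4 -0.6 -0.4] w 0.702 ff 0.0
top 905 671.1 79.1 r 17.9 mean [671.   79.5] z 41.2
top 121 646.1 216.1 r 11.4 mean [646.2 214.2] z 40.5
```

View pics/w3.png

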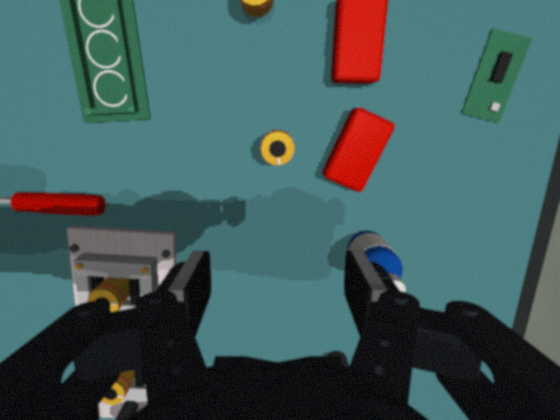

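Wrist view: loose bushing top (278,148), other loose at top edge (257,3), packs clear at right, board circles at (112,89), (104,49), (95,8). Grasp loose0.

```bash
python3 -m inch '[[3.1,0.0,0,0],[0,0,2,0],[0,0,2,0],[0,0,2,0],[0,0,2,0],[0,0,2,0],[0,0,2,0],[0,0,2,0],[0,0,2,0],[0,0,2,0],[0,0,2,0],[0,0,2,0],[0,0,1.3,0],[0,0,0,0],[0,0,0,0],[0,0,0,0]]' 5.2 >/dev/null; python3 -c "
from h import *
go(671.1,79.1,20,1.6)"
```

```text
turn -0.003 shift [ 0.02 -0.11  0.16] n 1 per [ 0.018 -0.106  0.16 ] | 11.0 [672.2  79.   21.6] [3.14  0.    1.597] q7 0.14 F [ 1.  -0.2 -0.2] w 0.611 ff 0.0
```

Close, check, lift.

```bash
python3 -m inch '[[0,-0.1,0.1,0],[0,0,0,0],[0,0,0,0],[0,0,0,0],[0,0,0,0],[0,0,0,0],[0,0,0,0]]' 0 60;python3 -m inch '[[0,0,-1,0],[0,0,-2,0],[0,0,-2,0],[0,0,-2,0],[0,0,-2,0],[0,0,-2,0],[0,0,-2,0],[0,0,0,0],[0,0,0,0]]'; python3 -c "
from h import *
go(480,130,150,1.6)"
```

```text
time: 11.58
tcp_pos: [671.3, 79.5, 20.9]
eef_rot: [3.139, -0.0, 1.598]
force: [-0.9, -0.7, 6.2]
width: 0.403
finger_force: 44.4
time: 12.33
tcp_pos: [670.7, 79.7, 150.6]
eef_rot: [3.139, -0.0, 1.598]
force: [-0.7, 0.2, -1.8]
width: 0.395
finger_force: 62.1
turn -0.002 shift [  5.58 -18.91   0.06] n 7 per [ 0.798 -2.702  0.008] | 12.33 [670.7  79.7 150.6] [ 3.139 -0.     1.598] q7 0.09 F [-0.7  0.2 -1.8] w 0.395 ff 62.1
```

```bash
python3 -m inch '[[0.3,-2.7,-1,0],[0.3,-2.7,-1,0],[0.3,-2.7,-1,0],[0.3,-2.7,-1,0],[0.3,-2.7,-1,0],[0.3,-2.7,0,0],[0.3,-2.7,0,0],[0,0,0,0],[0,0,0,0],[0,0,0,0]]' > /dev/null; python3 -c "
from h import *
go(480,130,150,1.6)
w=snap('wrist','w4')
"
```

```text
turn -0.002 shift [ 3.43 -0.    4.89] n 2 per [ 1.715e+00 -1.000e-03  2.443e+00] | 13.17 [481.   95.7 198.9] [-3.141  0.     1.598] q7 -0.02 F [ 0.1  0.6 -2.5] w 0.402 ff 62.2
```

View pics/w4.png

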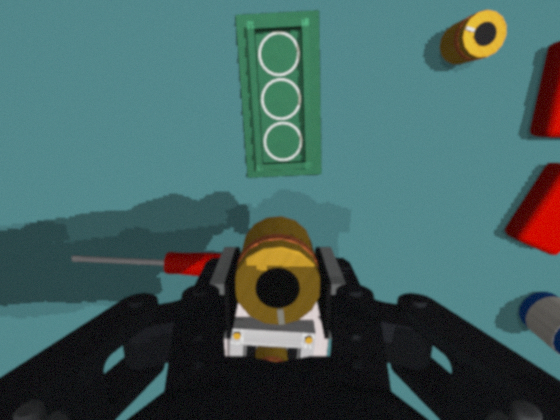

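Circles at (282,141), (280,99), (279,54); the bushing is held straight. Refine by fitting the white pixels.

```bash
python3 - <<'E'
from h import *
w=load('w4');c=w['color']
m=((c.min(-1)>130)).astype(np.uint8); m[180:]=0; m[:,:230]=0; m[:,330:]=0
for (u,v) in [(282,141),(280,99),(279,54)]:
    yy,xx=np.nonzero(m); k=np.hypot(xx-u,yy-v)<25
    (e,ax,_)=cv2.fitEllipse(np.c_[xx[k],yy[k]].astype(np.float32)); print(k.sum(),e,ax,pt(w,*e,4))
tops(w,42,(645,228))
E
```

```text
416 (282.3221130371094, 140.03494262695312) (35.477684020996094, 40.05173873901367) [484.5 136.9   4. ]
441 (280.4960632324219, 98.88664245605469) (36.74927520751953, 42.59544372558594) [481.5 175.6   4. ]
436 (278.4773864746094, 53.649085998535156) (38.61228561401367, 42.9223747253418) [478.5 215.4   4. ]
top 1722 645.3 229.1 r 18.5 mean [644.2 229.4] z 41.2
```

```bash
python3 -m inch '[[2,0,0,-0.05],[2,0,0,0],[0,0,2,0],[0,0,2,0],[0,0,2,0],[0,0,2,0],[0,0,2,0],[0,0,2,0],[0,0,1,0],[0,0,0,0],[0,0,0,0]]' > /dev/null; python3 -c "
from h import *
go(484.5,136.5,25.5,1.647)"
```

```text
turn 0.0 shift [0.1  0.55 4.34] n 1 per [0.098 0.547 4.342] | 14.13 [479.1 135.1  68.9] [-3.141e+00  1.000e-03  1.647e+00] q7 0.04 F [ 1.4 -0.1 -1.4] w 0.399 ff 62.2
```

```bash
python3 -m inch '[[0.1,0.55,0.8,0],[0,0,0.8,0],[0,0,0.8,0],[0,0,0.8,0],[0,0,0.6,0],[0,0,0.4,0],[0,0,0.1,0],[0,0,0,0],[0,0,0,0]]' ; python3 -c "
from h import *
go(484.5,136.5,25.5,1.647)"
```

```text
time: 14.88
tcp_pos: [484.2, 136.8, 26.4]
eef_rot: [3.141, 0.0, 1.648]
force: [-0.2, 0.6, -2.5]
width: 0.399
finger_force: 62.2
turn 0.001 shift [-0.04  0.02  0.09] n 1 per [-0.036  0.023  0.087] | 14.88 [484.2 136.8  26.4] [3.141 0.    1.648] q7 0.08 F [-0.2  0.6 -2.5] w 0.399 ff 62.2
```

```bash
python3 -m inch '[[0,0,0.12,0],[0,0,0,0],[0,0,0,0]]' ; python3 -m inch '[[0,0,0,0],[0,0,0,0],[0,0,0,0],[0,0,0,0],[0,0,-1,0],[0,0,-2,0],[0,0,-3,0],[0,0,-3,0],[0,0,-3,0],[0,0,-3,0],[0,0,-3,0],[0,0,0,0],[0,0,0,0]]' 5.2;  python3 -c "
from h import *
go(645,200,205,1.647)"
```

```text
time: 15.13
tcp_pos: [484.3, 136.9, 25.3]
eef_rot: [3.141, -0.0, 1.648]
force: [-0.4, -0.2, -2.6]
width: 0.402
finger_force: 62.2
time: 16.22
tcp_pos: [485.0, 137.0, 207.3]
eef_rot: [3.138, -0.001, 1.648]
force: [0.1, 1.0, -0.0]
width: 0.607
finger_force: 0.0
turn 0.001 shift [ 5.06 16.44  0.23] n 6 per [0.844 2.739 0.039] | 16.22 [485.  137.  207.3] [ 3.138e+00 -1.000e-03  1.648e+00] q7 -0.06 F [ 0.1  1.  -0. ] w 0.607 ff 0.0
```

```bash
python3 -m inch '[[0.85,2.75,0,0],[0.85,2.75,0,0],[0.85,2.75,0,0],[0.85,2.75,0,0],[0.85,2.75,0,0],[0.85,2.75,0,0],[0,0,0,0],[0,0,0,0],[0,0,0,0]]' >/dev/null;  python3 -c "
from h import *
w=snap('wrist','w5');tops(w,42,(645,229));tops(w,46,(484.5,136.5),25); go(645,229,20,1.647)"
```

```text
top 1200 645.4 229.8 r 17.8 mean [645.5 230.1] z 41.2
top 1054 484.1 136.7 r 18.2 mean [485.2 137.8] z 45.1
turn -0.0 shift [ 2.92  0.37 18.43] n 1 per [ 2.922  0.369 18.433] | 17.02 [643.5 199.6 204.3] [-3.139e+00  1.000e-03  1.647e+00] q7 -0.06 F [-0.3  0.1 -0.2] w 0.611 ff 0.0
```

```bash
python3 -m inch '[[3,0.4,0,0],[0,0,2,0],[0,0,2,0],[0,0,2,0],[0,0,2,0],[0,0,2,0],[0,0,2,0],[0,0,2,0],[0,0,2,0],[0,0,2,0],[0,0,0.4,0],[0,0,0,0],[0,0,0,0],[0,0,0,0]]' ;python3 -m inch '[[0,0,0,0],[0,0,0,0],[0,0,0,0],[0,0,0,0],[0,0,0,0],[0,0,0,0],[0,0,0,0]]' 0 60;python3 -m inch '[[0,0,-1,0],[0,0,-2,0],[0,0,-2,0],[0,0,-2,0],[0,0,-2,0],[0,0,-2,0],[0,0,0,0],[0,0,0,0]]'; python3 -c "
from h import *
go(478.4,216.3,90,1.647)"
```

```text
time: 18.18
tcp_pos: [647.2, 230.7, 22.9]
eef_rot: [3.139, -0.0, 1.648]
force: [-0.3, -0.5, 0.0]
width: 0.611
finger_force: 0.0
time: 18.77
tcp_pos: [647.3, 230.8, 23.0]
eef_rot: [3.139, -0.001, 1.648]
force: [-0.8, -0.5, 5.5]
width: 0.396
finger_force: 59.5
time: 19.43
tcp_pos: [647.1, 230.8, 132.9]
eef_rot: [3.139, -0.001, 1.648]
force: [0.2, 0.1, -2.1]
width: 0.394
finger_force: 59.9
turn 0.001 shift [ -0.16 -16.93   4.29] n 6 per [-0.026 -2.822  0.715] | 19.43 [647.1 230.8 132.9] [ 3.139e+00 -1.000e-03  1.648e+00] q7 -0.08 F [ 0.2  0.1 -2.1] w 0.394 ff 59.9
```

```bash
python3 -m inch '[[0,-2.8,0,0],[0,-2.8,0,0],[0,-2.8,0,0],[0,-2.8,0,0],[0,-2.8,0,0],[0,-2.8,0,0],[0,0,1.5,0],[0,0,1.5,0],[0,0,1.5,0],[0,0,1.5,0],[0,0,0,0],[0,0,0,0]]'>/dev/null; python3 -c "
from h import *
go(478.4,216.9,28.5,1.647)"
```

```text
turn 0.001 shift [-0.04  0.05  4.16] n 1 per [-0.035  0.051  4.159] | 20.43 [477.9 217.2  70.1] [-3.139e+00  1.000e-03  1.648e+00] q7 -0.1 F [ 0.7 -0.4 -2.4] w 0.397 ff 60.2
```

Place, release, rise; then over to the fixture (socket 2 first).

```bash
python3 -m inch '[[-0.04,0.05,0.8,0],[0,0,0.8,0],[0,0,0.8,0],[0,0,0.8,0],[0,0,0.6,0],[0,0,0.4,0],[0,0,0.1,0],[0,0,0,0],[0,0,0,0]]'; python3 -m inch '[[0,0,0,0],[0,0,0,0],[0,0,0,0],[0,0,0,0],[0,0,0,0],[0,0,-1,0],[0,0,-2,0],[0,0,-3,0],[0,0,-3,0],[0,0,-3,0],[0,0,-3,0],[0,0,-3,0],[0,0,0,0],[0,0,0,0]]' 5.2;  python3 -c "
from h import *
w=snap('wrist','w6');tops(w,46,(478.4,216),25)
go(480,-160,210,1.531)"
```

```text
time: 21.18
tcp_pos: [479.6, 217.3, 28.2]
eef_rot: [3.141, -0.0, 1.648]
force: [0.4, 0.5, -1.0]
width: 0.399
finger_force: 60.2
time: 22.35
tcp_pos: [480.3, 217.6, 210.4]
eef_rot: [3.138, -0.002, 1.648]
force: [-0.4, -1.0, -1.5]
width: 0.609
finger_force: 0.0
top 71 479.8 193.1 r 8.2 mean [479.8 193.3] z 44.7
turn 0.117 shift [-37.7    1.57  -0.12] n 13 per [-2.9    0.121 -0.009] | 22.4 [479.3 217.4 208.8] [ 3.141e+00 -1.000e-03  1.648e+00] q7 -0.19 F [-0.5 -0.1 -1.1] w 0.614 ff 0.0
```

```bash
python3 -m inch '[[0,0,0,0.117],[-3,0.1,0,0],[-3,0.1,0,0],[-3,0.1,0,0],[-3,0.1,0,0],[0,0,0,0],[0,0,0,0]]'>/dev/null;  python3 -c "
from h import *
w=snap('wrist','w6');tops(w,46,(478.4,216),24);tops(w,46,(484,136.5),24);
go(480,-190,210,1.531)"
```

```text
top 40 480.0 193.2 r 7.3 mean [479.9 193.4] z 44.8
top 1243 483.9 139.7 r 20.7 mean [484.  137.1] z 45.2
turn -0.002 shift [-28.67   1.34  -0.28] n 10 per [-2.867  0.134 -0.028] | 23.03 [478.   97.  207.2] [-3.14   0.     1.529] q7 -0.07 F [-0.5  1.4 -0. ] w 0.607 ff 0.0
```

View pics/w6.png

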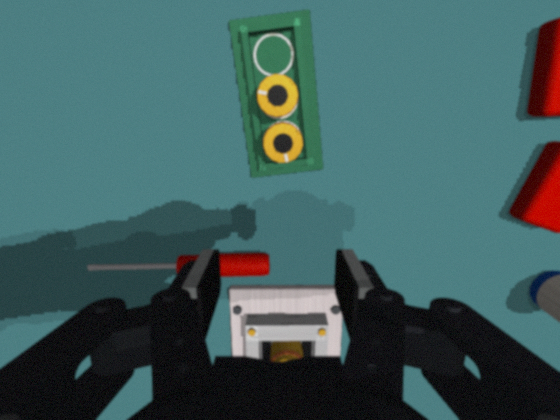

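The disturbance shifted loose1: it now stands near the middle circle (277,96); mark2 is empty at (274,53). Measure.

```bash
python3 -c "
from h import *
w=load('w6');tops(w,46,(481.5,178),21,4);tops(w,46,(484,136),20,4)
for uv in [(277,96),(283,143)]: print(pt(w,*uv,46))"
```

```text
top 1376 480.9 177.2 r 17.9 mean [481.  177.3] z 45.2
top 1233 484.1 136.6 r 17.7 mean [484.  136.9] z 45.2
[480.6 176.1  46. ]
[484.1 136.1  46. ]
```

It stands 1.4 mm from mark1, so I leave it there. On to the fixture.

```bash
python3 -m inch '[[-2.9,0.13,0,0],[-2.9,0.13,0,0],[-2.9,0.13,0,0],[-2.9,0.13,0,0],[-2.9,0.13,0,0],[-2.9,0.13,0,0],[-2.9,0.13,0,0],[-2.9,0.13,0,0],[-2.9,0.13,0,0],[-2.9,0.13,0,0],[-2.5,0.13,0,0],[0,0,0,0],[0,0,0,0],[0,0,0,0]]' >/dev/null;  python3 -c "
from h import *
w=snap('wrist','w7')
for p in [(475.3,-218.9),(477.7,-157),(480.1,-95)]: tops(w,64,p,22,4)
go(480,-95,100,1.531)"
```

```text
top 1241 474.2 -220.4 r 18.0 mean [ 474.2 -219.6] z 63.1
top 1463 476.4 -158.4 r 18.0 mean [ 476.6 -158.1] z 63.1
top 1757 479.0 -96.6 r 18.0 mean [479.1 -96.6] z 63.1
turn 0.002 shift [12.08 -0.56 10.74] n 5 per [ 2.417 -0.112  2.149] | 24.25 [ 480.8 -216.   207.4] [-3.141e+00 -1.000e-03  1.533e+00] q7 0.6 F [0.7 0.5 0.6] w 0.609 ff 0.0
```

View pics/w7.png

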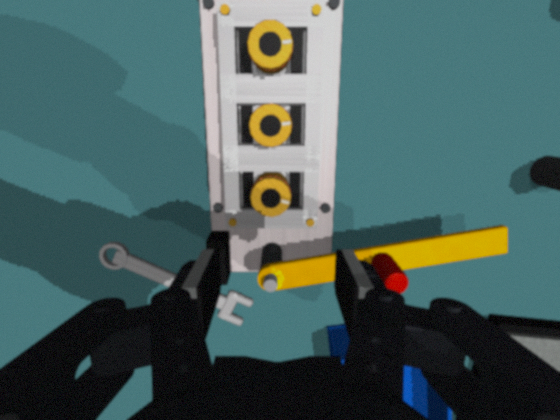

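Bushings at (270,45), (270,125), (270,193), bar out at right. Go down on socket 2.

```bash
python3 -m inch '[[2.4,-0.13,1,0],[2.4,-0.13,2,0],[2.4,-0.13,2,0],[2.4,-0.13,2,0],[2.35,-0.13,2,0],[0,0,2,0],[0,0,0,0],[0,0,0,0]]' >/dev/null;  python3 -c "
from h import *
go(479,-96.5,42,1.531)"
```

```text
turn 0.002 shift [0.07 0.08 5.58] n 1 per [0.07  0.078 5.575] | 24.92 [478.2 -97.2  97.8] [-3.14  -0.     1.533] q7 0.47 F [-0.1 -0.   0.9] w 0.608 ff 0.0
```

```bash
python3 -m inch '[[0.07,0.08,1,0],[0,0,1,0],[0,0,1,0],[0,0,1,0],[0,0,1,0],[0,0,0.5,0],[0,0,0,0],[0,0,0,0]]'; python3 -m inch '[[0,0,0,0],[0,0,0,0],[0,0,0,0],[0,0,0,0],[0,0,0,0],[0,0,0,0],[0,0,0,0]]' 0 90
```

```text
time: 25.58
tcp_pos: [479.2, -97.9, 42.7]
eef_rot: [-3.141, 0.0, 1.53]
force: [0.4, 0.1, 0.3]
width: 0.608
finger_force: 0.0
time: 26.17
tcp_pos: [479.6, -97.9, 43.9]
eef_rot: [3.141, 0.0, 1.531]
force: [-1.6, -0.4, 6.9]
width: 0.394
finger_force: 88.9
```

```bash
python3 -m inch '[[0,0,0,0.12],[0,0,0,0.12],[0,0,-0.03,0.12],[0,0,-0.03,0.12],[0,0,-0.03,-0.12],[0,0,-0.03,-0.12],[0,0,-0.03,-0.12],[0,0,-0.03,-0.12]]'; python3 -m inch '[[0,0,-0.04,0.12],[0,0,-0.04,0.12],[0,0,-0.04,0.12],[0,0,-0.04,0.12]]';python3 -m inch '[[0,0,-0.04,-0.12],[0,0,-0.04,-0.12],[0,0,-0.04,-0.12],[0,0,-0.04,-0.12]]'
```

```text
time: 26.83
tcp_pos: [479.2, -97.4, 44.8]
eef_rot: [-3.141, -0.0, 1.536]
force: [-0.5, -0.2, -4.0]
width: 0.387
finger_force: 89.8
time: 27.17
tcp_pos: [478.9, -97.2, 46.4]
eef_rot: [-3.14, -0.0, 1.046]
force: [-0.1, -0.7, -5.1]
width: 0.389
finger_force: 90.8
time: 27.5
tcp_pos: [479.1, -97.4, 47.9]
eef_rot: [-3.141, -0.0, 1.536]
force: [-0.2, -0.9, -5.7]
width: 0.388
finger_force: 90.7
```

```bash
python3 -m inch '[[0,0,-0.04,0.12],[0,0,-0.04,0.12],[0,0,-0.04,0.12],[0,0,-0.04,0.12],[0,0,-0.04,-0.12],[0,0,-0.04,-0.12],[0,0,-0.04,-0.12],[0,0,-0.04,-0.12],[0,0,-0.04,0.12],[0,0,-0.04,0.12],[0,0,-0.04,0.12],[0,0,-0.04,0.12],[0,0,-0.04,-0.12],[0,0,-0.04,-0.12],[0,0,-0.04,-0.12],[0,0,-0.04,-0.12]]'; python3 -m inch '[[0,0,-0.04,0.12],[0,0,-0.04,0.12],[0,0,-0.04,0.12],[0,0,-0.04,0.12],[0,0,-0.04,-0.12],[0,0,-0.04,-0.12],[0,0,-0.04,-0.12],[0,0,-0.04,-0.12],[0,0,-0.04,0.12],[0,0,-0.04,0.12],[0,0,-0.04,0.12],[0,0,-0.04,0.12],[0,0,-0.04,-0.12],[0,0,-0.04,-0.12],[0,0,-0.04,-0.12],[0,0,-0.04,-0.12]]'
```

```text
time: 28.83
tcp_pos: [479.2, -97.3, 54.4]
eef_rot: [-3.141, -0.0, 1.536]
force: [1.3, -0.3, -6.8]
width: 0.387
finger_force: 91.4
time: 30.17
tcp_pos: [479.5, -97.5, 61.1]
eef_rot: [3.141, 0.0, 1.537]
force: [-0.6, 0.8, -1.7]
width: 0.385
finger_force: 92.2
```

```bash
python3 -m inch '[[0,0,-1,0],[0,0,-2,0],[0,0,-3,0],[0,0,-3,0],[0,0,0,-0.116],[3,0,0,0],[3,0,0,0],[3,0,0,0],[3,0,0,0],[3,0,0,0],[3,0,0,0],[3,0,0,0],[3,0,0,0],[3,0,0,0],[0,0,0,0]]' >/dev/null; python3 -c "
from h import *
go(478.4,214.7,80,1.647)"
```

```text
turn 0.004 shift [3.44 2.32 7.13] n 2 per [1.72  1.162 3.564] | 31.42 [457.8 178.6 151.3] [-3.141 -0.004  1.651] q7 -0.06 F [-0.4  0.6 -1.5] w 0.387 ff 92.3
```

```bash
python3 -m inch '[[1.72,1.16,0,0],[1.72,1.16,0,0],[0,0,2,0],[0,0,2,0],[0,0,2,0],[0,0,1,0],[0,0,0,0],[0,0,0,0]]' >/dev/null; python3 -c "
from h import *
go(478.4,214.7,28,1.647)
w=snap('wrist','w8')"
```

```text
turn -0.002 shift [ 0.75 -0.05  5.33] n 1 per [ 0.746 -0.055  5.329] | 32.08 [479.5 207.3  81.3] [-3.141  0.     1.645] q7 -0.04 F [ 0.3 -0.1 -1.4] w 0.388 ff 92.3
```

View pics/w8.png

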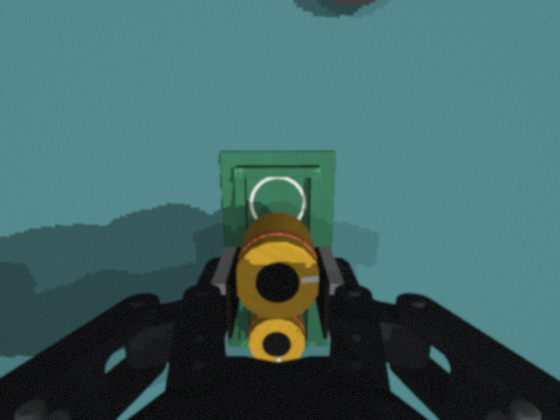

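Held bushing top centre at about (278,282), target circle at (278,203) ahead. Move the remaining 7 mm, check the held bushing's offset numerically, and lower.

```bash
python3 -m inch '[[0.75,-0.05,1,0],[0,0,1,0],[0,0,0,0],[0,0,0,0],[0,0,0,0]]' >/dev/null; python3 -c "
from h import *
w=load('w8'); print(pt(w,278,282))
P=cloud(w); k=(abs(P[...,0]-479)<25)&(abs(P[...,1]-210)<27)&(P[...,2]>92); c=w['color'].astype(int); k&=(c[...,2]>c[...,0]+60)
q=P[k]; print(np.percentile(q[:,2],[5,50,95]))
k&=abs(P[...,2]-np.median(q[:,2]))<3; print(cv2.minEnclosingCircle(P[k][:,:2].astype(np.float32)))
go(478.4,214.7,28,1.647)"
```

```text
[479.3 209.  101.3]
[ 94.51705017 100.24644987 101.33799198]
((478.6824035644531, 208.79299926757812), 18.113418579101562)
turn -0.0 shift [-0.02 -0.    3.29] n 1 per [-1.500e-02 -1.000e-03  3.286e+00] | 32.55 [478.4 214.9  60.9] [-3.141  0.     1.647] q7 -0.03 F [ 0.2  0.5 -2. ] w 0.386 ff 92.3
```

```bash
python3 -m inch '[[-0.05,0,0.8,0],[0,0,0.8,0],[0,0,0.8,0],[0,0,0.6,0],[0,0,0.3,0],[0,0,0.15,0],[0,0,0,0],[0,0,0,0]]'; python3 -m inch '[[0,0,0,0],[0,0,0,0],[0,0,0,0],[0,0,0,0],[0,0,0,0],[0,0,-1,0],[0,0,-2,0],[0,0,-3,0],[0,0,-3,0],[0,0,-3,0],[0,0,-3,0],[0,0,-3,0],[0,0,0,0.116],[-3,0,0,0],[-3,0,0,0],[-3,0,0,0],[-3,0,0,0],[0,0,0,0],[0,0,0,0]]' 5.2;  python3 -c "
from h import *
w=snap('wrist','w9')
for p in [(484.5,136),(481.5,176.5),(478.4,216)]: tops(w,46,p,20,4)
go(479,-158,120,1.531)"
```

```text
time: 33.22
tcp_pos: [478.6, 214.4, 26.3]
eef_rot: [3.142, 0.0, 1.647]
force: [-0.2, -0.1, -2.0]
width: 0.386
finger_force: 92.8
time: 34.8
tcp_pos: [473.6, 92.7, 207.4]
eef_rot: [3.141, -0.0, 1.527]
force: [0.4, 1.3, 0.8]
width: 0.61
finger_force: 0.0
top 1241 484.0 136.5 r 17.8 mean [484.  136.9] z 45.2
top 1387 481.0 177.2 r 17.8 mean [481.  177.3] z 45.2
top 1552 478.3 215.7 r 17.9 mean [478.2 215.7] z 45.2
turn -0.002 shift [-25.19   1.54   8.71] n 9 per [-2.799  0.171  0.968] | 34.85 [473.6  94.4 207.1] [ 3.141e+00 -1.000e-03  1.529e+00] q7 -0.03 F [-0.4  1.  -0.1] w 0.607 ff 0.0
```

```bash
python3 -m inch '[[-2.8,0.15,0,0],[-2.8,0.15,0,0],[-2.8,0.15,0,0],[-2.8,0.15,0,0],[-2.8,0.15,0,0],[-2.8,0.15,0,0],[-2.8,0.15,0,0],[-2.8,0.15,0,0],[-2.8,0.1,0,0],[0,0,2,0],[0,0,2,0],[0,0,2,0],[0,0,2,0],[0,0,2,0],[0,0,0,0],[0,0,0,0]]' >/dev/null;  python3 -c "
from h import *
go(476.6,-158.2,42,1.531)"
```

```text
turn 0.001 shift [-0.16  0.01  6.4 ] n 1 per [-0.164  0.007  6.399] | 36.18 [ 476.6 -156.6  106. ] [-3.140e+00 -1.000e-03  1.532e+00] q7 0.62 F [ 0.1 -0.1  0.1] w 0.61 ff 0.0
```

```bash
python3 -m inch '[[-0.1,0,1,0],[0,0,1,0],[0,0,1,0],[0,0,1,0],[0,0,1,0],[0,0,1,0],[0,0,0.35,0],[0,0,0,0],[0,0,0,0]]'; python3 -m inch '[[0,0,0,0],[0,0,0,0],[0,0,0,0],[0,0,0,0],[0,0,0,0],[0,0,0,0],[0,0,0,0]]' 0 90;  python3 -m inch '[[0,0,0,0.12],[0,0,0,0.12],[0,0,-0.03,0.12],[0,0,-0.03,0.12],[0,0,-0.03,-0.12],[0,0,-0.03,-0.12],[0,0,-0.03,-0.12],[0,0,-0.03,-0.12]]'
```

```text
time: 36.93
tcp_pos: [476.4, -158.8, 42.7]
eef_rot: [-3.141, -0.0, 1.53]
force: [-0.5, -0.3, 0.3]
width: 0.61
finger_force: 0.0
time: 37.52
tcp_pos: [476.8, -158.9, 43.8]
eef_rot: [3.14, 0.0, 1.531]
force: [-1.4, 0.1, 6.0]
width: 0.39
finger_force: 88.9
time: 38.18
tcp_pos: [476.6, -158.5, 44.7]
eef_rot: [3.141, -0.0, 1.536]
force: [0.3, 0.1, -4.8]
width: 0.386
finger_force: 89.8
```

```bash
python3 -m inch '[[0,0,-0.04,0.12],[0,0,-0.04,0.12],[0,0,-0.04,0.12],[0,0,-0.04,0.12],[0,0,-0.04,-0.12],[0,0,-0.04,-0.12],[0,0,-0.04,-0.12],[0,0,-0.04,-0.12]]'; python3 -m inch '[[0,0,-0.04,0.12],[0,0,-0.04,0.12],[0,0,-0.04,0.12],[0,0,-0.04,0.12],[0,0,-0.04,-0.12],[0,0,-0.04,-0.12],[0,0,-0.04,-0.12],[0,0,-0.04,-0.12],[0,0,-0.04,0.12],[0,0,-0.04,0.12],[0,0,-0.04,0.12],[0,0,-0.04,0.12],[0,0,-0.04,-0.12],[0,0,-0.04,-0.12],[0,0,-0.04,-0.12],[0,0,-0.04,-0.12]]'; python3 -m inch '[[0,0,-0.04,0.12],[0,0,-0.04,0.12],[0,0,-0.04,0.12],[0,0,-0.04,0.12],[0,0,-0.04,-0.12],[0,0,-0.04,-0.12],[0,0,-0.04,-0.12],[0,0,-0.04,-0.12],[0,0,-0.04,0.12],[0,0,-0.04,0.12],[0,0,-0.04,0.12],[0,0,-0.04,0.12],[0,0,-0.04,-0.12],[0,0,-0.04,-0.12],[0,0,-0.04,-0.12],[0,0,-0.04,-0.12]]'
```

```text
time: 38.85
tcp_pos: [476.5, -158.4, 47.9]
eef_rot: [3.142, -0.0, 1.536]
force: [0.3, 0.8, -5.8]
width: 0.388
finger_force: 91.2
time: 40.18
tcp_pos: [476.5, -158.3, 54.3]
eef_rot: [3.142, -0.0, 1.536]
force: [0.3, -0.0, -6.6]
width: 0.387
finger_force: 91.6
time: 41.52
tcp_pos: [476.6, -158.5, 60.9]
eef_rot: [3.141, 0.0, 1.537]
force: [-0.6, -0.6, -1.6]
width: 0.387
finger_force: 92.4
```

```bash
python3 -m inch '[[0,0,-1,0],[0,0,-2,0],[0,0,-3,0],[0,0,-3,0],[0,0,-2,0],[0,0,0,-0.116],[0,0,0,0]]' >/dev/null; python3 -c "
from h import *
go(482.8,156,150,1.647,11)"
```

```text
turn 0.001 shift [31.35  2.96  2.28] n 11 per [2.85  0.269 0.208] | 42.1 [ 477.2 -158.9  172.8] [3.138e+00 1.000e-03 1.648e+00] q7 0.66 F [-0.2  0.6 -2.2] w 0.387 ff 92.5
```

```bash
python3 -m inch '[[2.85,0.27,0,0],[2.85,0.27,0,0],[2.85,0.27,0,0],[2.85,0.27,0,0],[2.85,0.27,0,0],[2.85,0.27,0,0],[2.85,0.27,0,0],[2.85,0.27,0,0],[2.85,0.27,0,0],[2.85,0.27,0,0],[2.85,0.27,0,0],[0,0,0,0],[0,0,0,0],[0,0,0,0]]' >/dev/null; cat >> h.py <<'E'
def held(c):
    t=np.array(arm.state()['tcp_pos']); P=cloud(c); q=c['color'].astype(int)
    k=(np.hypot(P[...,0]-t[0],P[...,1]-t[1])<24)&(P[...,2]>t[2]+14)&(P[...,2]<t[2]+26)&(q[...,2]>q[...,0]+60)
    k&=abs(P[...,2]-np.percentile(P[k][:,2],60))<3
    (x,y),r=cv2.minEnclosingCircle(P[k][:,:2].astype(np.float32)); z=np.median(P[k][:,2])
    print('held',round(x,1),round(y,1),'r',round(r,1),'off',round(x-t[0],1),round(y-t[1],1),'bottom',round(z+.8-42,1),'tcp-bottom',round(t[2]-z+41.2,1))
E
python3 -c "
from h import *
w=snap('wrist','w10');held(w);go(482.8,156,90,1.647)"
```

```text
held 481.1 156.2 r 18.2 off -1.0 1.3 bottom 148.3 tcp-bottom 22.2
turn -0.004 shift [0.1  0.09 8.05] n 1 per [0.101 0.086 8.054] | 43.32 [482.  154.9 170.5] [-3.141e+00  1.000e-03  1.643e+00] q7 0.01 F [-0.  -1.  -1.1] w 0.386 ff 92.5
```

```bash
python3 -m inch '[[0.03,0.1,2,0],[0,0,2,0],[0,0,2,0],[0,0,2,0],[0,0,1,0],[0,0,0,0],[0,0,0,0]]' >/dev/null; python3 -c "
from h import *
w=snap('wrist','w11');held(w);go(483.2,155.3,69,1.647)"
```

```text
held 482.6 156.4 r 18.0 off -1.3 0.6 bottom 58.9 tcp-bottom 22.6
turn -0.002 shift [-0.05 -0.07  1.25] n 1 per [-0.049 -0.074  1.245] | 43.95 [483.9 155.8  81.5] [3.141 0.    1.645] q7 0.1 F [ 0.4 -0.5 -1.6] w 0.393 ff 92.4
```

```bash
python3 -m inch '[[0,0,0.4,0],[0,0,0.4,0],[0,0,0.2,0],[0,0,0.15,0],[0,0,0.1,0],[0,0,0,0],[0,0,0,0]]'; python3 -m inch '[[0,0,0,0],[0,0,0,0],[0,0,0,0],[0,0,0,0],[0,0,0,0],[0,0,-1,0],[0,0,-2,0],[0,0,-3,0],[0,0,-3,0],[0,0,-3,0],[0,0,-3,0],[0,0,0,0.116],[-3,0,0,0],[-3,0,0,0],[-3,0,0,0],[0,0,0,0],[0,0,0,0]]' 5.2;  python3 -c "
from h import *
w=snap('wrist','w12')
tops(w,88,(483,156.5),20,4); tops(w,46,(478.4,216),20,4)
go(474,-220,120,1.531)"
```

```text
time: 44.53
tcp_pos: [483.3, 156.6, 68.2]
eef_rot: [-3.142, 0.0, 1.647]
force: [0.3, 0.2, -1.6]
width: 0.387
finger_force: 92.4
time: 45.95
tcp_pos: [479.6, 64.7, 219.2]
eef_rot: [3.141, -0.0, 1.527]
force: [-0.2, 0.9, 0.8]
width: 0.607
finger_force: 0.0
top 1764 483.1 156.9 r 17.9 mean [483. 157.] z 87.2
top 1191 478.0 215.5 r 17.9 mean [478.  211.9] z 45.2
turn -0.002 shift [-28.63   0.57   9.89] n 10 per [-2.863  0.057  0.989] | 46.0 [479.7  66.3 218.9] [ 3.141e+00 -1.000e-03  1.529e+00] q7 0.04 F [-0.6  0.2  0. ] w 0.607 ff 0.0
```

```bash
python3 -m inch '[[-2.86,0.06,0,0],[-2.86,0.06,0,0],[-2.86,0.06,0,0],[-2.86,0.06,0,0],[-2.86,0.06,0,0],[-2.86,0.06,0,0],[-2.86,0.06,0,0],[-2.86,0.06,0,0],[-2.86,0.06,0,0],[-2.86,0.06,0,0],[0,0,2,0],[0,0,2,0],[0,0,2,0],[0,0,2,0],[0,0,2,0],[0,0,1,0],[0,0,0,0],[0,0,0,0]]' >/dev/null;  python3 -c "
from h import *
go(474.2,-219.6,42,1.531)"
```

```text
turn 0.001 shift [-0.07 -0.04  6.63] n 1 per [-0.075 -0.041  6.629] | 47.5 [ 474.6 -218.9  108.3] [-3.141 -0.     1.532] q7 0.76 F [ 0.3 -0.8 -0.3] w 0.609 ff 0.0
```

```bash
python3 -m inch '[[0,-0.04,1,0],[0,0,1,0],[0,0,1,0],[0,0,1,0],[0,0,1,0],[0,0,1,0],[0,0,0.55,0],[0,0,0,0],[0,0,0,0]]'; python3 -m inch '[[0,0,0,0],[0,0,0,0],[0,0,0,0],[0,0,0,0],[0,0,0,0],[0,0,0,0],[0,0,0,0]]' 0 90;  python3 -m inch '[[0,0,0,0.12],[0,0,0,0.12],[0,0,-0.03,0.12],[0,0,-0.03,0.12],[0,0,-0.03,-0.12],[0,0,-0.03,-0.12],[0,0,-0.03,-0.12],[0,0,-0.03,-0.12]]'
```

```text
time: 48.25
tcp_pos: [473.6, -219.5, 42.3]
eef_rot: [-3.141, -0.0, 1.53]
force: [0.3, 0.0, -0.2]
width: 0.605
finger_force: 0.0
time: 48.83
tcp_pos: [474.2, -219.7, 43.6]
eef_rot: [3.14, 0.0, 1.531]
force: [-1.7, 0.7, 6.0]
width: 0.386
finger_force: 89.0
time: 49.5
tcp_pos: [474.1, -219.0, 44.4]
eef_rot: [3.141, -0.0, 1.536]
force: [0.8, 0.1, -5.8]
width: 0.39
finger_force: 89.8
```

```bash
python3 -m inch '[[0,0,-0.04,0.12],[0,0,-0.04,0.12],[0,0,-0.04,0.12],[0,0,-0.04,0.12],[0,0,-0.04,-0.12],[0,0,-0.04,-0.12],[0,0,-0.04,-0.12],[0,0,-0.04,-0.12]]'; python3 -m inch '[[0,0,-0.04,0.12],[0,0,-0.04,0.12],[0,0,-0.04,0.12],[0,0,-0.04,0.12],[0,0,-0.04,-0.12],[0,0,-0.04,-0.12],[0,0,-0.04,-0.12],[0,0,-0.04,-0.12],[0,0,-0.04,0.12],[0,0,-0.04,0.12],[0,0,-0.04,0.12],[0,0,-0.04,0.12],[0,0,-0.04,-0.12],[0,0,-0.04,-0.12],[0,0,-0.04,-0.12],[0,0,-0.04,-0.12]]'; python3 -m inch '[[0,0,-0.04,0.12],[0,0,-0.04,0.12],[0,0,-0.04,0.12],[0,0,-0.04,0.12],[0,0,-0.04,-0.12],[0,0,-0.04,-0.12],[0,0,-0.04,-0.12],[0,0,-0.04,-0.12],[0,0,-0.04,0.12],[0,0,-0.04,0.12],[0,0,-0.04,0.12],[0,0,-0.04,0.12],[0,0,-0.04,-0.12],[0,0,-0.04,-0.12],[0,0,-0.04,-0.12],[0,0,-0.04,-0.12]]'
```

```text
time: 50.17
tcp_pos: [474.1, -219.0, 47.6]
eef_rot: [3.141, -0.0, 1.536]
force: [0.1, 0.3, -6.9]
width: 0.385
finger_force: 90.9
time: 51.5
tcp_pos: [474.1, -218.9, 54.0]
eef_rot: [3.141, -0.0, 1.536]
force: [1.1, -0.6, -5.2]
width: 0.386
finger_force: 91.4
time: 52.83
tcp_pos: [473.9, -219.2, 60.6]
eef_rot: [3.142, 0.0, 1.537]
force: [-0.4, 0.7, -1.7]
width: 0.388
finger_force: 92.2
```

```bash
python3 -m inch '[[0,0,-1,0],[0,0,-2,0],[0,0,-3,0],[0,0,-3,0],[0,0,-3,0],[0,0,0,-0.116],[0,0,0,0]]' >/dev/null; python3 -c "
from h import *
go(480.5,195.3,180,1.647,14)"
```

```text
turn 0.001 shift [41.34  3.74  0.3 ] n 14 per [2.953 0.267 0.021] | 53.42 [ 474.7 -219.8  183. ] [3.138e+00 1.000e-03 1.648e+00] q7 0.79 F [-0.5 -0.2 -2.7] w 0.39 ff 92.3
```

```bash
python3 -m inch '[[2.95,0.27,0,0],[2.95,0.27,0,0],[2.95,0.27,0,0],[2.95,0.27,0,0],[2.95,0.27,0,0],[2.95,0.27,0,0],[2.95,0.27,0,0],[2.95,0.27,0,0],[2.95,0.27,0,0],[2.95,0.27,0,0],[2.95,0.27,0,0],[2.95,0.27,0,0],[2.95,0.27,0,0],[2.95,0.27,0,0],[0,0,0,0],[0,0,0,0],[0,0,0,0]]' >/dev/null; python3 -c "
from h import *
w=snap('wrist','w13');held(w);go(480.5,195.3,90,1.647)"
```

```text
held 479.0 194.4 r 17.9 off -0.7 0.3 bottom 158.1 tcp-bottom 22.0
turn -0.004 shift [0.12 0.08 9.01] n 1 per [0.116 0.083 9.012] | 54.88 [479.8 194.1 180.1] [-3.140e+00  1.000e-03  1.643e+00] q7 -0.04 F [-0.2 -0.6 -1.5] w 0.386 ff 92.3
```

```bash
python3 -m inch '[[0.2,0.08,2,0],[0,0,2,0],[0,0,2,0],[0,0,0.8,0],[0,0,0,0],[0,0,0,0],[0,0,0,0]]' >/dev/null; python3 -c "
from h import *
w=snap('wrist','w14');held(w);go(480.5,196,69,1.647)"
```

```text
held 481.1 196.3 r 18.1 off -0.6 -0.8 bottom 91.7 tcp-bottom 21.9
turn -0.001 shift [-0.1  -0.13  4.46] n 1 per [-0.105 -0.128  4.465] | 55.52 [481.7 197.1 113.6] [ 3.140e+00 -1.000e-03  1.646e+00] q7 0.02 F [ 1.6  0.4 -1.3] w 0.39 ff 92.2
```

```bash
python3 -m inch '[[0,-0.1,0.8,0],[0,0,0.8,0],[0,0,0.8,0],[0,0,0.6,0],[0,0,0.5,0],[0,0,0.4,0],[0,0,0.2,0],[0,0,0.15,0],[0,0,0.1,0],[0,0,0,0],[0,0,0,0],[0,0,0,0]]';  python3 -c "
from h import *
w=snap('wrist','w15');held(w)"
```

```text
time: 56.52
tcp_pos: [480.0, 197.3, 69.2]
eef_rot: [3.141, -0.0, 1.647]
force: [0.3, 0.2, -2.8]
width: 0.387
finger_force: 92.2
held 480.0 194.0 r 20.6 off 0.1 -3.3 bottom 47.4 tcp-bottom 21.8
```

```bash
python3 -m inch '[[0,0,0.07,0],[0,0,0,0],[0,0,0,0]]'; python3 -m inch '[[0,0,0,0],[0,0,0,0],[0,0,0,0],[0,0,0,0],[0,0,0,0],[0,0,-1,0],[0,0,-2,0],[0,0,-3,0],[0,0,-3,0],[0,0,-3,0],[0,0,-3,0],[0,0,-1,0],[-3,0,0,0],[-3,0,0,0],[-3,0,0,0],[-3,0,0,0],[0,0,0,0],[0,0,0,0]]' 5.2 | head -2;  python3 -c "
from h import *
w=snap('wrist','w16')
for p in [(483,156.9),(479.8,196.4)]: tops(w,88,p,19,4)
tops(w,46,(478.4,216),20,4);tops(w,46,(484,136),20,4)
go(569.6,-278.9,210,0.129)"
```

```text
time: 56.82
tcp_pos: [479.8, 197.3, 68.3]
eef_rot: [3.142, -0.0, 1.647]
force: [-0.8, 0.3, -2.1]
width: 0.389
finger_force: 92.2
time: 58.32
tcp_pos: [488.9, 75.6, 228.8]
top 1585 483.0 157.0 r 17.9 mean [483.  157.2] z 87.2
top 1798 479.6 196.5 r 18.0 mean [479.5 196.4] z 87.2
top 421 478.1 216.6 r 17.7 mean [477.5 225.8] z 44.9
top 723 484.0 136.3 r 17.8 mean [484.1 131.6] z 45.2
turn 1.516 shift [ 3.43 36.37  1.85] n 13 per [0.264 2.797 0.143] | 58.37 [488.8  77.3 228.5] [ 3.142 -0.     1.645] q7 0.15 F [-0.6 -0.6  0.4] w 0.607 ff 0.0
```

View pics/w16.png

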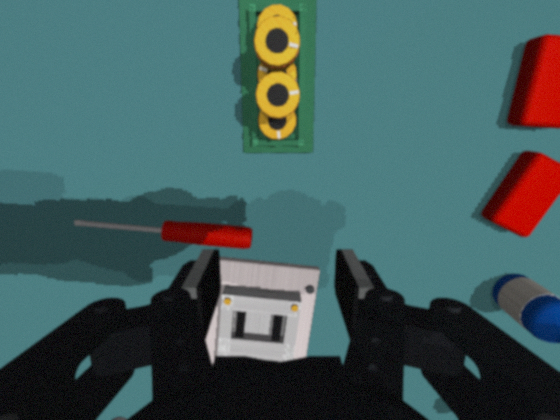

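The pyramid stands (tops at (277,40), (277,95)), all within 2 mm. Back to the keeper bar.

```bash
python3 -m inch '[[0,0,0,0.12],[0,0,0,0.12],[0,0,0,0.12],[0,0,0,0.12],[0,0,0,0.12],[0,0,0,0.12],[0,0,0,0.12],[0,0,0,0.12],[0,0,0,0.12],[0,0,0,0.12],[0,0,0,0.12],[0,0,0,0.12],[0,0,0,0.076],[0,0,0,0]]' >/dev/null;python3 -m inch '[[0.22,2.8,0,0],[0.22,2.8,0,0],[0.22,2.8,0,0],[0.22,2.8,0,0],[0.22,2.8,0,0],[0.22,2.8,0,0],[0.22,2.8,0,0],[0.22,2.8,0,0],[0.22,2.8,0,0],[0.22,2.8,0,0],[0.22,2.8,0,0],[0.22,2.8,0,0],[0.22,2.8,0,0],[0,0,0,0],[0,0,0,0]]' >/dev/null;  python3 -c "
from h import *
w=snap('wrist','w17');P=cloud(w);c=w['color'].astype(int)
B,G,R=c[...,0],c[...,1],c[...,2]
ye=(R>130)&(G>100)&(B<70)&(P[...,2]>69)&(P[...,2]<82)
print(cv2.minAreaRect(P[ye][:,:2].astype(np.float32)))
rd=(R>120)&(G<60)&(P[...,2]>112)&(P[...,2]<125);q=P[rd];print(len(q),q.mean(0) if len(q) else '')
go(570.3,-279.2,83,0.129)"
```

```text
((570.9627075195312, -279.3068542480469), (220.51490783691406, 25.03756332397461), 8.115854263305664)
414 [ 570.69329373 -279.81016906  115.82083874]
turn 0.004 shift [ 0.53  0.1  14.48] n 1 per [ 0.525  0.099 14.481] | 60.83 [ 565.  -278.9  227.8] [-3.141  0.     0.133] q7 -0.53 F [ 0.1  0.4 -0.2] w 0.61 ff 0.0
```

```bash
python3 -m inch '[[0.55,0.1,1.5,0],[0,0,1.5,0],[0,0,1.5,0],[0,0,1.5,0],[0,0,1.5,0],[0,0,1.5,0],[0,0,1.5,0],[0,0,1.5,0],[0,0,1.5,0],[0,0,0.8,0],[0,0,0,0],[0,0,0,0]]' 5;python3 -m inch '[[0,0,0,0],[0,0,0,0],[0,0,0,0],[0,0,0,0],[0,0,0,0],[0,0,0,0]]' 0 30
```

```text
time: 61.83
tcp_pos: [570.6, -278.7, 85.0]
eef_rot: [-3.141, 0.001, 0.132]
force: [0.1, -1.3, -0.1]
width: 0.587
finger_force: 0.0
time: 62.33
tcp_pos: [570.9, -280.0, 86.3]
eef_rot: [3.141, -0.002, 0.131]
force: [-0.3, 0.9, 6.8]
width: 0.223
finger_force: 29.6
```

```bash
python3 -m inch '[[-0.05,-1,0,-0.1],[-0.05,-1,0,-0.1],[-0.05,-1,0,-0.1],[-0.05,-1,0,-0.1],[-0.05,-1,0,-0.1],[-0.05,-1,0,-0.1],[-0.05,-1,0,-0.1],[-0.05,-1,0,-0.1],[-0.05,-1,0,-0.1],[-0.05,-1,0,-0.1],[-0.05,-1,0,-0.1],[-0.05,-1,0,-0.1],[-0.05,-1,0,-0.1],[-0.02,-0.6,0,-0.06],[0,0,0,0],[0,0,0,0],[0,0,0,0],[0,0,0,0]]';python3 -m inch '[[0,0,0,0],[0,0,0,0],[0,0,0,0],[0,0,0,0],[0,0,-1,0],[0,0,-2,0],[0,0,-3,0],[0,0,-4,0],[0,0,-4,0],[0,0,0,0],[0,0,0,0],[0,0,0,0]]' 5;  python3 -c "
from h import *
w=snap('wrist','w18');P=cloud(w);c=w['color'].astype(int)
B,G,R=c[...,0],c[...,1],c[...,2]
ye=(R>130)&(G>100)&(B<70)&(P[...,2]>69)&(P[...,2]<82)
print(cv2.minAreaRect(P[ye][:,:2].astype(np.float32)))
snap('scene','s2');d=snap('side','d2')
for p in [(483,156.9),(479.8,196.4)]: tops(d,88,p,30,4)"
```

```text
time: 63.83
tcp_pos: [479.6, -193.1, 86.2]
eef_rot: [3.14, -0.0, 1.49]
force: [-1.7, 3.2, 8.8]
width: 0.223
finger_force: 30.9
time: 64.83
tcp_pos: [478.8, -192.8, 225.7]
eef_rot: [3.141, -0.0, 1.491]
force: [-0.6, 0.7, -0.1]
width: 0.585
finger_force: 0.0
((479.3157958984375, -193.29901123046875), (219.41502380371094, 25.825706481933594), 85.3357925415039)
top 105 483.1 160.9 r 25.8 mean [482.1 157.5] z 87.2
top 80 479.7 188.8 r 21.7 mean [478.9 190.1] z 87.4
```

View pics/s2.png

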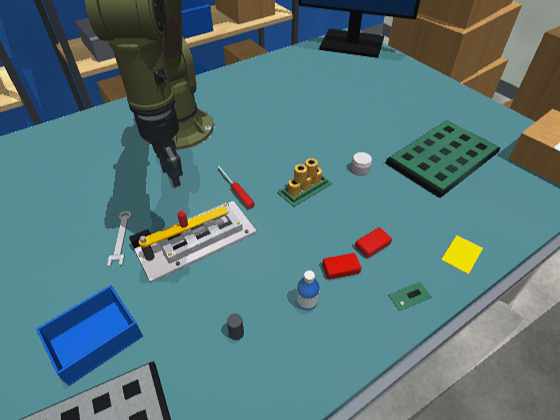

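The scene shows the pyramid standing at (305,178) and the bar closed over empty sockets at (182,225), about 0.04 rad from fully closed. The robot is clear.

```bash
python3 -c "
from h import *
print(ticket.job_done())"
```

```text
the job is handed in; nothing more can be done
None
```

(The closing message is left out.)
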